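Clip the wheel onto the panel dolly

TASK

Lock the refitted wheel onto the panel dolly's axle: lift the loaded clip fork from its wooden stand by the handle, find the groove near the bare axle end by feel, and push the clip straight down over it with the fork until it snaps fully home, without leaning hard on it when it rides on the plain axle or has bottomed. Then draw the fork off the clip and stand it upright in its stand again, keeping your fingers off the clip and disturbing nothing else on the bench.

Things in the scene. Friction and masses are not known exactly. Their poses are not given: they have to be found in the camera images.
- fork_grip (a point): Clip fork standing in its stand: wooden handle (26 mm along x, 18 along y, 72 tall) on a thin shank and a flat steel fork, mouth down. This point: middle of the handle, 118 mm above the prong ends, 105 mm above the held clip's centre. z up the handle, x across the fork, y through its thickness (put it along the axle). Height 152 mm, 160 to 260 g. Grip it firmly (60 N up): it must not slip.
- fork_mouth (a point): Point in the fork's mouth, 105 mm below fork_grip and 13 mm above the prong ends, same axes; the held clip's bore centre is here. Fork 62 mm wide (x), 9 thick (y). Its prongs (51 mm apart) pass left and right of the axle; the plates beside the clip clear a round of 35 mm. A light spring leaf holds the clip by its back and lets go at about 2 N.
- clip_bore (a point): Bore centre of the steel E-shaped split clip, 42 mm across, 3 thick; y its axis, z to its back. Its sprung arms first touch when this point is 14.5 mm above the axle's axis over the groove, 21.5 on plain axle. In the groove the push peaks at 10 mm (11 N, to 18 if it rubs); it jumps home from about 6 mm; home = on the axis, held with over 5 N. From 1.5 mm beside the groove it still slips in.
- stand: Fixed wooden stand: plate 190 (x) x 90 (y) x 10 mm with two upright channels, 45 mm tall, that guide the fork's prongs with 1.5 mm play all round; two spare clips lie on it. Origin: bench level, under its middle. The fork stands on the plate, axes alike: prong ends at z 10 mm, fork_mouth at 23, fork_grip at 128. It goes out and in straight up and down.
- dolly: Fixed panel dolly: grey trough (360 x 116 mm, top at 140 mm) on two wheels, 125 mm diameter, 35 wide, and two wooden blocks. Origin: bench level, under the trough's middle. y runs along the axle to the bare end, z up. The axle's axis is at x 0, z 62.5 mm. The -y end already has its clip.
- spacer_face (a point): On the axle's axis, centre of the outer face of the black sleeve (33 mm diameter) outside the wheel at the bare end; axes as the dolly. Wheel face 11 mm inwards. Outwards (+y) the 30 mm steel axle sticks out; its groove (5 mm wide, floor 19 mm) is centred 5 to 23 mm beyond this face, differing each time (end float): find it by feel or sight. The axle ends 11.5 mm past it and does not give.
- oiler: Bystander: clear oil bottle with a black spout, 32 mm across, 84 mm tall; origin under its foot.
- spare_sleeve: Bystander: black ring, 33 mm across, 12 mm tall; origin under its middle.
- screwdriver: Bystander: screwdriver lying on the bench; origin under its middle.
- book: Bystander: closed book with dark covers, 260 x 200 x 32 mm; origin under its middle.
- bead_tray: Bystander: shallow card tray with bead strings, 170 x 130 x 25 mm; origin under its middle.
- brush_jar: Bystander: white jar of brushes, 72 mm across, 150 mm tall with the brushes; origin under its middle.
- loupe: Bystander: black eyeglass loupe, a cylinder 38 mm across and 34 mm tall; origin under its middle.

How it is judged (in metres and radians):
On the way, in this order (a step that is already met when the one before it is completed fails the run):
1. the loaded fork is lifted clear of its stand (z of fork_mouth in the frame of stand above 0.075 m and distance between clip_bore and fork_mouth below 0.006 m), for 0.1 s.
2. the clip is home on the axle groove (z of clip_bore in the frame of dolly between 0.061 and 0.064 m and x of clip_bore in the frame of dolly between -0.0015 and 0.0015 m and y of clip_bore in the frame of dolly between 0.1145 and 0.1375 m), for 0.2 s.
At the end, for the whole second after the job is handed in: The clip sits home in the axle groove: bore centre within 1.5 mm of the axle's axis sideways and in height, and on the bare end between sleeve and axle end; the fork stands down in its stand, within 5 mm of its place and upright within 7 degrees; all released and still (all of step 2 and z of fork_mouth in the frame of stand between 0.019 and 0.029 m and x of fork_mouth in the frame of stand between -0.004 and 0.004 m and y of fork_mouth in the frame of stand between -0.005 and 0.005 m and angle between fork_mouth's own z axis and vertical below 0.12 rad); the robot touches nothing.
It fails at once if the fork presses the clip with more than 40 N (contact force between fork and clip above 40 N).
It fails at once if the fork is driven against the axle or the dolly with more than 40 N (contact force between fork and axle above 40 N or contact force between fork and dolly above 40 N).
It fails at once if the fingers handle the clip (contact force between the fingers and clip above 1 N).
It fails at once if another thing on the bench is moved by more than 20 mm (distance of any of oiler, spare_sleeve, screwdriver, book, bead_tray, brush_jar, loupe from where it was at the start of the episode above 0.02 m).
It also fails if it takes over 61 s, if anything falls off the work surface, if the arm or the gripper's body presses on something with over 40 N, if the wrist force passes 120 N, or if a joint passes its speed limit or range.

ROBOT

A 6-joint arm with a two-finger parallel gripper is mounted at the origin on the work surface. World frame = base frame: x ahead of the robot, y to its left, z up, the work surface at z = 0. Lengths are in mm, angles in rad, forces in N, time in s.
With the tool pointing down it reaches from about 275 to 750 mm from the base axis. Payload 10.2 kg.
Tool frame: the origin (TCP) lies midway between the tips of the shut fingers; the grasp point (between the pads) lies 19 mm behind it (ctrl.tcp_to_grasp is the z of the grasp point in the tool frame, in mm); z points along the fingers, y is the direction in which the jaws open and shut (so a half turn about z gives the same grasp; the last joint's range is limited). The gripper opens to 85 mm and grips with 20 to 120 N. Pads are 22 mm wide; open, the fingers measure 114 mm over their backs; the gripper's body (76 mm by 85 mm) begins 54 mm behind the grasp point. The pads swing forward as they close: fully open they stand 13 mm farther back than shut.
Start: joints at [0.957, 0.313, 1.498, -0, 1.331, -0.223], TCP at [200, 485.418, 231.294] pointing down, gripper open.
Joint ranges: [-2.94, 2.94], [-0.97, 2.17], [0.19, 2.56], [-1.23, 4.37], [0.02, 3.11], [-2.88, 2.88]. Speed limits (rad/s): [2.39, 2.39, 3.01, 3.14, 3.14, 3.14].

INTERFACE

Orientations are given as a unit quaternion [w, x, y, z].
In Python, from rig import sensors, capture, order, ctrl gives the robot as it stands. The module is installed in compiled form; this text tells all that it offers.
- The arm moves only by the tool play_rows, never from a script. Its argument "deltas" is a list of rows, each a list of 7 numbers: the shift along the world's x, y, z in units of 40 mm (1.0 is 40 mm), then the turn, a rotation vector about the world's x, y, z in units of 6 degrees (1.0 is 6 degrees), then the opening, from -1 (shut) to 1 (fully open). A call has 1 to 8 rows; each row shifts and turns the commanded pose from where the row before left it; what a row does not reach is not made up. A row lasts 1/12 s, in which the tool goes at most 41.7 mm and 7.16 degrees, less where a joint would pass 70% of its speed; a pose out of reach is approached as far as the arm can. A call is refused whole if a number of a shift passes 1 or a number of a turn 1, either way. A call with a gripper value outside its range is refused whole. The fingers move at their own pace and stop on an object; "squeeze" is the grip in N (left out, the last holds). Time passes only in rows, so rows that do not move let the fingers close. It gives the time, the measured TCP pose, the force and the opening at its end, in the units of the state.
- sensors.sense(): the state, without advancing time (a new reading comes with each control period).
- capture(name): name is "scene" or "side" or "wrist"; returns a dict with "pixels" (400x640x3 uint8, red, green, blue), "z_map" (400x640 float32, mm along the optical axis (not along the pixel's ray), 0 where there is no reading), "fx", "fy", "cx", "cy" (pixels), "eye" and "rotation" of the camera in the world; the wrist camera has in their place "tool_from_camera" (4x4, takes a point from camera to tool coordinates, whose origin is the TCP and whose axes are the flange's). Camera axes: x right, y down, z forward; pixel columns grow to the right and rows downward; lengths in mm; the calibration is good to about 2 mm. A picture is of the moment at which its call begins: read the wrist's pose just before it.
- order.finish_job(): hands the job in, once; it reports no verdict.
The state is a dict: "time_s": time; "joints": joint angles; "dq": joint speeds; "tau": joint torques, N m; "eef_pos": TCP position; "ee_rot": TCP orientation; "force": force on the tool from outside, world axes, zero at the start; "wrist_torque": the same for the moment, N m; "grip_width": opening from 0.0 (shut) to 1.0 (fully open).
Only numpy, scipy, OpenCV 4.12 (cv2) and the standard library are available. Lean on these libraries where they do the work, as an engineer would, in place of code of your own. Each camera call takes 0.05 s, during which the arm holds its last target. There are 200 camera calls.

## Working session

There is one attempt and no reset: what is moved stays moved. The work goes in short steps, Python scripts to look and compute and a tool call to move; the robot and the scene stay as the last step left them, time stands still between calls to the robot, and variables do not carry over. Pictures are saved under pics/ and viewed, about 8 in all and at most 12, crops included, and the job is handed in when it is done.

Besides the shell and the picture viewer there is one more tool, called after "Call:" by a JSON object that holds its "method" and its "body", one argument or row to a line. play_rows: Moves the arm, as the interface text tells. Its arguments: {"type":"object","properties":{"deltas":{"type":"array","items":{"type":"array","items":{"type":"number"}}},"squeeze":{"type":"number"}},"required":["deltas"]}

```bash
mkdir -p pics; cat > h.py <<'E'
import numpy as np, cv2
from rig import sensors, capture, order, ctrl
from scipy.spatial.transform import Rotation as R
def pts(c):
    v,u=np.mgrid[0:400,0:640]; z=c["z_map"]
    p=np.stack([(u-c["cx"])/c["fx"]*z,(v-c["cy"])/c["fy"]*z,z],-1)
    if "eye" in c: Rm,t=np.array(c["rotation"]),np.array(c["eye"])
    else:
        s=sensors.sense(); q=s["ee_rot"]; Rt=R.from_quat([q[1],q[2],q[3],q[0]]).as_matrix()
        T=np.array(c["tool_from_camera"]); Rm=Rt@T[:3,:3]; t=Rt@T[:3,3]+np.array(s["eef_pos"])
    w=p@Rm.T+t; w[z==0]=np.nan; return w
def save(c,n,crop=None,f=1):
    im=c["pixels"][:,:,::-1]
    if crop: im=im[crop[1]:crop[3],crop[0]:crop[2]]
    cv2.imwrite(f"pics/{n}.png",cv2.resize(im,None,fx=f,fy=f,interpolation=cv2.INTER_CUBIC))
E
python3 - <<'E'
from h import *
print(sensors.sense(), ctrl.tcp_to_grasp)
a=capture("scene");b=capture("side")
np.savez("c0.npz",a=pts(a),b=pts(b),ai=a["pixels"],bi=b["pixels"])
print(a["eye"],b["eye"])
save(a,"s0");save(b,"d0")
E
```

```text
{'time_s': 0.0, 'joints': array([ 9.56623379e-01,  3.13464101e-01,  1.49843507e+00,  9.68138551e-06,
        1.33098940e+00, -2.23395973e-01]), 'dq': array([ 2.08989169e-03, -1.65942513e-03,  6.14553981e-04, -3.00427676e-04,
        6.65246554e-04,  5.85549901e-05]), 'tau': array([ 1.61810152e-03, -4.12257886e+01, -2.59748232e+01, -1.42800236e-04,
        4.04217106e-03,  1.59401247e-05]), 'eef_pos': array([199.83385476, 485.20740525, 230.72861525]), 'ee_rot': array([-2.67788668e-04,  1.94148735e-01,  9.80971890e-01, -5.90054946e-04]), 'force': array([0.57498383, 0.33012666, 0.61604056]), 'wrist_torque': array([-0.0328778 ,  0.05532714,  0.00703776]), 'grip_width': 1.0045015040559726} -18.700000000000003Traceback (most recent call last):
  File "<stdin>", line 4, in <module>
  File "h.py", line 11, in pts
    w=p@Rm.T+t; w[z==0]=np.nan; return w
      ~^~~~~
ValueError: matmul: Input operand 1 has a mismatch in its core dimension 0, with gufunc signature (n?,k),(k,m?)->(n?,m?) (size 4 is different from 3)
```

Rotation is a quaternion.

```bash
sed -i 's/Rm,t=np.array(c\["rotation"\]),np.array(c\["eye"\])/q=c["rotation"]; Rm,t=R.from_quat([q[1],q[2],q[3],q[0]]).as_matrix(),np.array(c["eye"])/' h.py
python3 - <<'E'
from h import *
a=capture("scene");b=capture("side")
np.savez("c0.npz",a=pts(a),b=pts(b),ai=a["pixels"],bi=b["pixels"])
print(a["eye"],b["eye"],np.nanpercentile(pts(a)[...,2],[5,50,95]),np.nanpercentile(pts(b)[...,2],[5,50,95]))
save(a,"s0");save(b,"d0")
E
```

```text
[1534.9573562  -173.01698438  703.98788869] [ 423.33156096 1226.79401147  845.13843154] [-749.06396225    3.23112256  503.49645896] [-752.84645957    0.84356134  593.59325162]
```

View pics/s0.png

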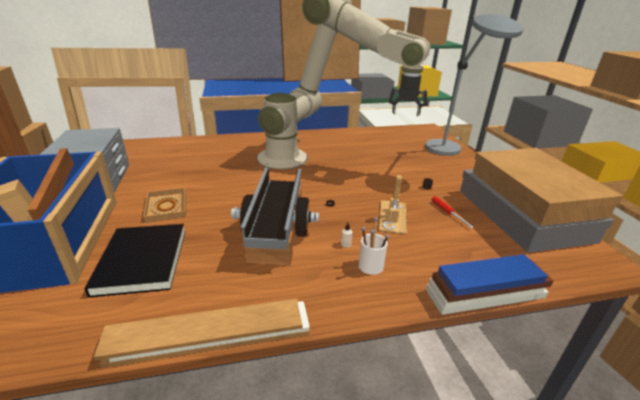

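View pics/d0.png

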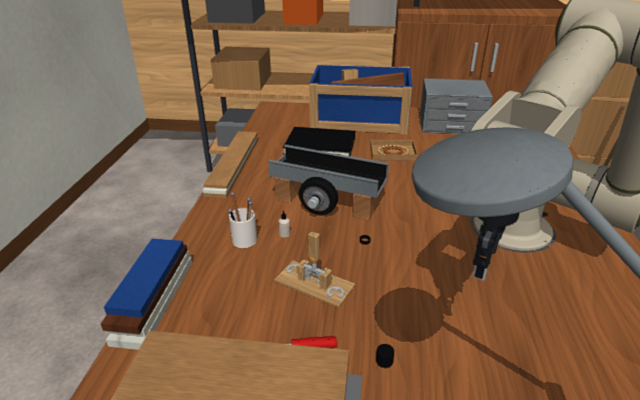

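The scene view shows the fork at (398,188) on its stand and the bare axle end at (315,217). The side view shows the fork handle at (314,245), the stand at (315,282) and the axle end at (315,203).

```bash
python3 - <<'E'
from h import *
d=np.load("c0.npz");a=d["a"];b=d["b"]
print("handle",a[182:192:4,396:400],"\n",b[238:254:5,314]); print("axle side",b[203,308:322:3]); print("plate",b[290,325])
h=b[245,314]
P=np.vstack([a.reshape(-1,3),b.reshape(-1,3)])
P=P[~np.isnan(P).any(1)]
for nm,Q in (("a",a),("b",b)):
    Q=Q.reshape(-1,3); m=np.linalg.norm(Q[:,:2]-h[:2],axis=1)<130
    Q=Q[m]
    for lo,hi in((6,16),(100,170),(160,175)):
        s=Q[(Q[:,2]>lo)&(Q[:,2]<hi)]
        if len(s)>5:
            print(nm,lo,hi,len(s),s.min(0),s.max(0),cv2.minAreaRect(s[:,:2].astype(np.float32)))
    # dolly rim
    Q=Q if 0 else (a if nm=="a" else b).reshape(-1,3)
    m=(np.abs(Q[:,2]-139)<5)&(Q[:,0]>250)&(Q[:,0]<800)&(Q[:,1]<150)&(Q[:,1]>-350)
    s=Q[m]; print(nm,"rim",len(s),s.min(0),s.max(0),cv2.minAreaRect(s[:,:2].astype(np.float32)))
E
```

```text
handle [[[567.41308863 307.11821234 147.7983269 ]
  [567.98538781 310.35752374 147.8158636 ]
  [569.14058624 313.30408641 148.16878648]
  [568.78065898 317.01560413 147.64958759]]

 [[570.00305285 307.97047328 134.24387107]
  [569.89204757 311.56760267 133.8547821 ]
  [568.96378475 315.58391108 132.9820756 ]
  [568.32373607 319.46521657 132.27875016]]

 [[566.11984575 312.0815801  116.64042755]
  [565.66737099 315.89135555 116.02806435]
  [567.87028615 318.36036072 117.0265609 ]
  [570.20996325 320.74813408 118.10917128]]] 
 [[554.31888073 328.21522669 155.10820483]
 [554.0794978  331.0739486  142.26726099]
 [554.2399136  331.20689023 127.12481187]
 [554.0698991  333.61441533 113.63242735]]
axle side [[613.13253612  39.64930947  64.19083616]
 [603.4607956   42.99756341  67.09027499]
 [594.32767097  43.09853343  67.85204798]
 [586.78403069  31.71978422  61.08079246]
 [579.7451291   15.2164885   50.96241373]]
plate [525.30195999 349.10645947  10.26937995]
a 6 16 629 [454.35089839 242.83964475   6.26469042] [663.34036699 394.55423986  15.86939613] ((558.0234985351562, 317.5537109375), (
[... 727 characters left out ...]
3  15.97786761] ((558.34033203125, 319.93499755859375), (93.54920196533203, 192.18179321289062), 67.66907501220703)
b 100 170 261 [544.9442687  309.59458192 100.02909687] [572.1240469  333.61441533 163.17196751] ((557.1889038085938, 321.0059814453125), (21.00726890563965, 26.78606605529785), 65.06271362304688)
b 160 175 33 [545.41583694 312.46765882 160.07949953] [570.2124375  332.77654074 163.17196751] ((557.9364013671875, 319.7303161621094), (17.358783721923828, 24.41245460510254), 63.50880432128906)
b rim 699 [ 379.29247035 -200.4215099   134.00778184] [756.73007941  21.10622097 143.88032209] ((567.8380126953125, -86.65162658691406), (138.9208984375, 358.3548889160156), 74.88846588134766)
```

Call:
{"method": "play_rows", "body": {
  "deltas": [
    [0.896, -0.416, 0.1, 0, 0, 0, 1],
    [0.896, -0.416, 0.1, 0, 0, 0, 1],
    [0.896, -0.416, 0.1, 0, 0, 0, 1],
    [0.896, -0.416, 0.1, 0, 0, 0, 1],
    [0.896, -0.416, 0.1, 0, 0, 0, 1],
    [0.896, -0.416, 0.1, 0, 0, 0, 1],
    [0.896, -0.416, 0, 0, 0, 0, 1],
    [0.896, -0.416, 0, 0, 0, 0, 1]
  ]
}}

```text
time_s: 0.87
eef_pos: [488.4, 351.1, 255.4]
ee_rot: [0.0, 0.194, 0.981, 0.0]
force: [0.2, 0.3, 0.4]
grip_width: 1.001
```

Call:
{"method": "play_rows", "body": {
  "deltas": [
    [0.896, -0.416, 0, 0, 0, 0, 1],
    [0.896, -0.416, 0, 0, 0, 0, 1],
    [0, 0, 0, 0, 0, 0, 1],
    [0, 0, 0, 0, 0, 0, 1],
    [0, 0, 0, 0, 0, 0, 1]
  ]
}}

```text
time_s: 1.28
eef_pos: [558.1, 319.2, 254.9]
ee_rot: [-0.0, 0.194, 0.981, -0.0]
force: [-0.0, 0.2, 0.1]
grip_width: 1.001
```

```bash
python3 - <<'E'
from h import *
s=sensors.sense();print(s["eef_pos"],s["ee_rot"],s["joints"],s["force"])
c=capture("wrist");w=pts(c);np.savez("c1.npz",w=w,i=c["pixels"]);save(c,"w1")
print(np.array(c["tool_from_camera"]).round(3))
Q=w.reshape(-1,3)
for lo,hi in((5,14),(157,172)):
    m=(np.linalg.norm(Q[:,:2]-[558,318.7],axis=1)<140)&(Q[:,2]>lo)&(Q[:,2]<hi)
    s=Q[m];print(len(s),np.median(s[:,2]),cv2.minAreaRect(s[:,:2].astype(np.float32)))
E
```

```text
[558.05735632 319.16679519 254.94022122] [-4.24489424e-04  1.94170923e-01  9.80967614e-01 -1.14333709e-04] [ 3.37519354e-01  5.72084146e-01  1.05189685e+00  2.34697889e-04
  1.51845908e+00 -8.42464878e-01] [-0.01467451  0.22167736  0.11135447]
[[-2.00000e-03 -9.48000e-01 -3.19000e-01  8.16140e+01]
 [ 1.00000e+00 -2.00000e-03  0.00000e+00  6.02000e-01]
 [-1.00000e-03 -3.19000e-01  9.48000e-01 -1.42103e+02]
 [ 0.00000e+00  0.00000e+00  0.00000e+00  1.00000e+00]]
8305 9.811610322222862 ((557.6669921875, 320.0946350097656), (90.14900970458984, 188.98187255859375), 67.36763763427734)
618 161.28307773584453 ((557.1788330078125, 319.8277893066406), (17.666006088256836, 24.861326217651367), 67.46476745605469)
```

View pics/w1.png

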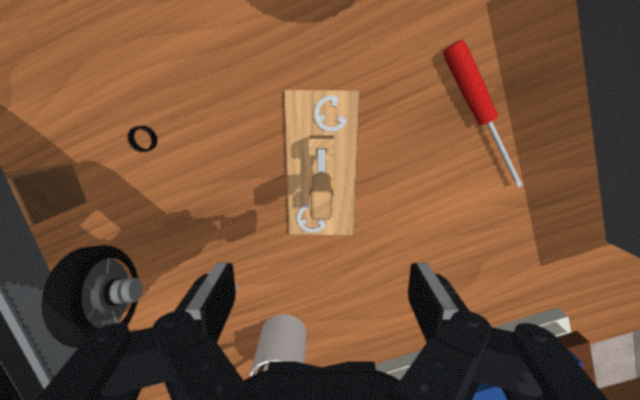

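The wrist view shows the handle top at (320,200), stand around (321,163) and the bare axle end at (123,291). The hand is centred on the handle to within 1 mm, so I'm descending and gripping.

Call:
{"method": "play_rows", "body": {
  "deltas": [
    [-0.014, 0.013, -0.6, 0, 0, 0, 1],
    [0, 0, -0.8, 0, 0, 0, 1],
    [0, 0, -0.8, 0, 0, 0, 1],
    [0, 0, -0.7, 0, 0, 0, 1],
    [0, 0, -0.5, 0, 0, 0, 1],
    [0, 0, -0.25, 0, 0, 0, 1],
    [0, 0, 0, 0, 0, 0, 1],
    [0, 0, 0, 0, 0, 0, 1]
  ]
}}

```text
time_s: 2.0
eef_pos: [557.8, 320.2, 110.4]
ee_rot: [0.001, 0.194, 0.981, 0.0]
force: [0.6, 0.9, -0.3]
grip_width: 1.002
```

Call:
{"method": "play_rows", "body": {
  "deltas": [
    [0, 0, 0, 0, 0, 0, -1],
    [0, 0, 0, 0, 0, 0, -1],
    [0, 0, 0, 0, 0, 0, -1],
    [0, 0, 0, 0, 0, 0, -1],
    [0, 0, 0, 0, 0, 0, -1],
    [0, 0, 0, 0, 0, 0, -1],
    [0, 0, 0, 0, 0, 0, -1],
    [0, 0, 0, 0, 0, 0, -1]
  ],
  "squeeze": 80
}}

```text
time_s: 2.67
eef_pos: [557.9, 319.4, 109.7]
ee_rot: [0.0, 0.194, 0.981, -0.0]
force: [-1.4, -2.2, 4.4]
grip_width: 0.202
```

Call:
{"method": "play_rows", "body": {
  "deltas": [
    [0, 0, 0.2, 0, 0, 0, -1],
    [0, 0, 0.3, 0, 0, 0, -1],
    [0, 0, 0.5, 0, 0, 0, -1],
    [0, 0, 0.5, 0, 0, 0, -1],
    [0, 0, 0.5, 0, 0, 0, -1],
    [0, 0, 0.5, 0, 0, 0, -1],
    [0, 0, 0.3, 0, 0, 0, -1],
    [0, 0, 0, 0, 0, 0, -1]
  ]
}}

```text
time_s: 3.33
eef_pos: [558.7, 320.0, 225.2]
ee_rot: [0.003, 0.194, 0.981, 0.002]
force: [0.1, 0.1, -1.7]
grip_width: 0.2
```

```bash
python3 - <<'E'
from h import *
s=sensors.sense();print(s["eef_pos"],s["force"],s["wrist_torque"],s["grip_width"])
d=np.load("c0.npz");b=d["b"];a=d["a"];print("jar",b[225,243],a[255,372],"oiler",b[228,284],a[238,347])
c=capture("side");w=pts(c);save(c,"d2",(230,150,390,310),4)
Q=np.load("c1.npz")["w"].reshape(-1,3)
an=np.radians(-15.14);ex=np.array([np.cos(an),np.sin(an)]);ey=np.array([-ex[1],ex[0]]);o=np.array([567.5,-87.7])
for nm,Q in(("w",Q),("b",w.reshape(-1,3)),("a",a.reshape(-1,3))):
    L=np.c_[(Q[:,:2]-o)@ex,(Q[:,:2]-o)@ey,Q[:,2]]
    m=(L[:,1]>60)&(L[:,1]<150)&(np.abs(L[:,0])<40)&(L[:,2]>65)&(L[:,2]<140)
    S=L[m]
    for y in range(60,150,3):
        k=S[np.abs(S[:,1]-y)<1.5]
        if len(k): t=k[k[:,2]>k[:,2].max()-4]; print(nm,y,len(k),k[:,2].max().round(1),t[:,0].mean().round(1),k[:,0].min().round(1),k[:,0].max().round(1))
E
```

```text
[558.72965901 319.97383506 225.20650509] [ 0.09544391  0.0765333  -1.72368081] [-0.0141053  -0.03162549  0.03446191] 0.2001464691187782
jar [770.93600489 196.82081222  81.22558451] [815.99632194 145.75490157  69.52679389] oiler [671.33512195 128.50059277  30.24052514] [691.54492175 113.03226194  38.74195371]
w 60 1176 140.0 0.1 -40.0 40.0
w 63 430 140.0 -0.7 -40.0 40.0
w 66 22 139.9 -4.3 -37.6 35.1
w 69 15 121.2 -11.5 -39.0 -0.1
w 72 76 123.8 -3.2 -39.2 35.6
w 75 130 125.0 -2.1 -38.5 36.0
w 78 161 125.6 -1.4 -40.0 36.4
w 81 159 125.1 -1.9 -39.9 37.2
w 84 161 125.3 -2.3 -39.9 37.9
w 87 139 124.9 -0.3 -39.8 35.2
w 90 168 124.5 -2.4 -39.7 32.7
w 93 147 125.0 -2.2 -39.9 30.9
w 96 800 125.9 -0.7 -39.8 39.8
w 99 634 123.5 -1.8 -39.9 38.3
w 102 827 121.5 -1.6 -39.9 25.8
w 105 224 85.8 0.1 -22.2 21.6
w 108 51 78.8 -3.1 -18.1 8.5
w 111 66 78.5 -1.0 -15.8 15.3
w 114 72 78.6 -1.2 -16.3 14.7
w 117 47 77.9 -1.9 -15.6 9.4
w 120 60 77.5 -0.7 -15.0 14.9
w 123 66 77.6 -1.5 -14.7 10.2
w 126 14 76.7 -2.1 -13.7 7.6
w 129 45 77.1 -1.4 -14.6 8.8
w 132 51 77.3 -1.7 -15.1 9.6
w 135 135 77.2 -1.1 -14.8 13.4

[... 590 characters left out ...]
a 63 3 137.1 -0.5 -0.5 30.3
a 66 10 122.9 11.2 -24.4 39.1
a 69 14 125.2 2.7 -12.6 39.4
a 72 14 126.3 2.3 -18.4 39.6
a 75 14 125.8 3.8 -17.9 36.9
a 78 13 127.3 -0.0 -21.0 35.9
a 81 13 126.1 2.9 -22.5 38.8
a 84 13 126.3 5.7 -23.8 32.8
a 87 14 126.9 3.1 -23.1 38.1
a 90 16 126.7 0.9 -26.0 38.4
a 93 14 125.6 7.8 -27.1 39.9
a 96 14 126.2 4.5 -21.1 39.5
a 99 28 124.7 0.1 -27.4 38.4
a 102 12 87.6 3.8 -8.5 26.5
a 105 6 79.8 4.1 -2.8 14.7
a 108 8 80.7 2.1 -2.2 17.4
a 111 7 79.0 0.2 -4.7 15.2
a 114 7 77.4 2.7 -9.4 13.4
a 117 7 78.3 3.5 -0.7 13.7
a 120 6 73.2 6.5 -4.8 14.9
a 123 4 73.2 1.3 -3.1 7.5
a 126 4 76.3 -4.4 -4.4 12.1
a 129 5 78.1 6.8 3.9 12.1
a 132 7 79.2 4.0 -0.3 13.9
a 135 4 76.9 1.1 -4.1 6.8
```

View pics/d2.png

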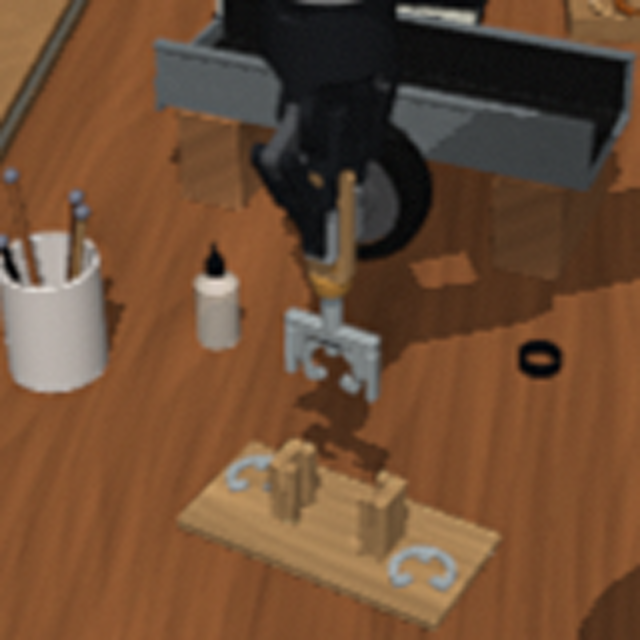

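The fork is up with the clip in its mouth (crop (330,370)). Next is the look position just off the axle end, turning to the dolly's yaw.

Call:
{"method": "play_rows", "body": {
  "deltas": [
    [0.1, -0.4, 0, 0, 0, 0.15, -1],
    [0.2, -0.8, 0, 0, 0, 0.15, -1],
    [0.2, -0.8, 0, 0, 0, 0.15, -1],
    [0.2, -0.8, 0, 0, 0, 0.15, -1],
    [0.2, -0.8, 0, 0, 0, 0.15, -1],
    [0.2, -0.8, 0, 0, 0, 0.15, -1],
    [0.2, -0.8, 0, 0, 0, 0.15, -1],
    [0.15, -0.53, 0, 0, 0, 0.15, -1]
  ]
}}

```text
time_s: 4.05
eef_pos: [615.8, 87.4, 220.1]
ee_rot: [-0.001, 0.133, 0.991, -0.0]
force: [0.1, -0.7, -2.2]
grip_width: 0.201
```

Call:
{"method": "play_rows", "body": {
  "deltas": [
    [0, 0, 0, 0, 0, 0, -1],
    [0, 0, 0, 0, 0, 0, -1],
    [0, 0, 0, 0, 0, 0, -1],
    [0, 0, 0, 0, 0, 0, -1],
    [0, 0, 0, 0, 0, 0, -1],
    [0, 0, 0, 0, 0, 0, -1]
  ]
}}

```text
time_s: 4.55
eef_pos: [615.6, 91.2, 221.3]
ee_rot: [-0.0, 0.132, 0.991, 0.0]
force: [-0.0, -1.3, -2.0]
grip_width: 0.202
```

```bash
python3 - <<'E'
from h import *
s=sensors.sense();print(s["eef_pos"],s["ee_rot"],s["force"],s["wrist_torque"])
c=capture("wrist");w=pts(c);np.savez("c2.npz",w=w,i=c["pixels"]);save(c,"w2")
an=np.radians(-15.14);ex=np.array([np.cos(an),np.sin(an)]);ey=np.array([-ex[1],ex[0]]);o=np.array([567.5,-87.7])
Q=w.reshape(-1,3);L=np.c_[(Q[:,:2]-o)@ex,(Q[:,:2]-o)@ey,Q[:,2]]
L[np.isnan(L)]=-999
# axle axis fit: circle per y-slice
for y in range(103,142,2):
    k=L[(np.abs(L[:,1]-y)<1)&(np.abs(L[:,0])<25)&(L[:,2]>50)&(L[:,2]<90)]
    if len(k)>8:
        A=np.c_[2*k[:,0],2*k[:,2],np.ones(len(k))];q=np.linalg.lstsq(A,(k[:,[0,2]]**2).sum(1),rcond=None)[0]
        print(y,len(k),q[:2].round(1),"r",np.sqrt(q[2]+q[0]**2+q[1]**2).round(1),"top",np.percentile(k[:,2],95).round(1),"x",k[:,0].min().round(1),k[:,0].max().round(1))
k=L[(np.abs(L[:,0])<58)&(L[:,2]>85)&(L[:,2]<120)&(L[:,1]>85)&(L[:,1]<112)]
k=k[k[:,1]>np.median(k[:,1])-3]
if len(k)>20: print("wheel face",np.polyfit(k[:,0],k[:,1],1),len(k))
E
```

```text
[615.64747932  91.17599966 221.26170327] [-4.03491152e-05  1.31613632e-01  9.91301089e-01  1.03698227e-05] [-0.00978787 -1.3101688  -2.00822137] [-0.00971606  0.02684726  0.00942943]
103 126 [ 0.2 63.2] r 21.0 top 85.0 x -22.5 23.4
105 165 [ 0.4 62. ] r 18.8 top 82.5 x -22.1 22.1
107 67 [ 0.5 62.3] r 16.1 top 78.7 x -15.8 16.0
109 63 [ 0.6 62.4] r 16.1 top 78.8 x -15.8 16.0
111 74 [ 0.3 62.9] r 15.6 top 78.8 x -15.8 15.9
113 74 [ 0.5 62. ] r 15.1 top 77.8 x -15.6 15.7
115 60 [ 0.5 62.4] r 14.5 top 77.1 x -14.4 13.3
117 59 [ 0.5 62.7] r 14.3 top 76.9 x -14.3 13.2
119 58 [ 0.3 62.4] r 14.5 top 77.2 x -14.4 13.1
121 109 [ 0.3 63.2] r 12.4 top 77.0 x -14.6 15.1
123 37 [ 0.4 63.1] r 8.7 top 72.1 x -9.1 9.1
125 17 [ 0.6 63.9] r 8.1 top 72.7 x -7.6 8.6
127 56 [ 0.3 62.3] r 14.4 top 76.8 x -14.2 13.3
129 58 [ 0.3 62.9] r 14.0 top 77.0 x -14.4 13.4
131 58 [ 0.4 62.4] r 14.3 top 77.3 x -14.3 13.6
133 61 [ 0.5 62.2] r 14.4 top 76.7 x -14.2 15.0
135 123 [-0.2 64.3] r 10.4 top 75.8 x -13.7 13.6
wheel face [8.13501942e-03 9.93333833e+01] 1554
```

View pics/w2.png

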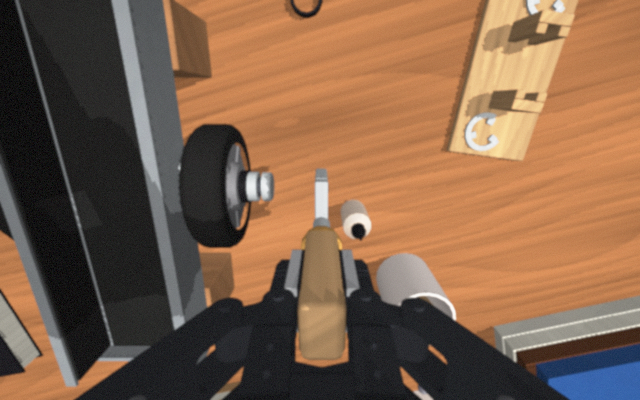

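The wrist view shows the axle at (258,186) with its groove visible at dolly-frame y ≈ 124, and the fork held at (321,200). I'm measuring the handle and fork in the same cloud, since relative numbers cancel the calibration bias.

```bash
python3 - <<'E'
from h import *
d=np.load("c2.npz");w=d["w"]
an=np.radians(-15.14);ex=np.array([np.cos(an),np.sin(an)]);ey=np.array([-ex[1],ex[0]]);o=np.array([567.5,-87.7])
f=lambda Q:np.c_[(Q[:,:2]-o)@ex,(Q[:,:2]-o)@ey,Q[:,2]]
print("tcp",f(np.array([[615.647,91.176,221.26]])))
L=f(w.reshape(-1,3)); L[np.isnan(L)]=-999
T=f(np.array([[615.647,91.176,221.26]]))[0]; D=L-T
near=(np.abs(D[:,1])<12)&(np.abs(D[:,0])<40)
top=D[near&(D[:,2]>50)&(D[:,2]<60)]
for lo,hi in((45,52),(52,54),(54,56),(56,60),(-110,-102),(-102,-95),(-95,-80),(-80,-73),(-73,-60),(-60,-40),(-40,-18),(-18,0)):
    k=D[near&(D[:,2]>lo)&(D[:,2]<=hi)]
    if len(k)>3: print(lo,hi,len(k),"x",np.percentile(k[:,0],[1,50,99]).round(1),"y",np.percentile(k[:,1],[1,50,99]).round(1))
g=L[(np.abs(L[:,0])<6)&(L[:,2]>50)&(L[:,2]<82)&(L[:,1]>112)&(L[:,1]<140)]
for y in np.arange(112,138,.5):
    k=g[np.abs(g[:,1]-y)<.25]
    if len(k): print(y,len(k),np.median(k[:,2]).round(1),end="; ")
E
```

```text
tcp [[ -0.24271728 185.24226859 221.26      ]]
45 52 2839 x [-12.6  -3.5  12. ] y [-11.1   0.2  11.4]
52 54 355 x [-11.5  -1.8   9.4] y [-11.6   0.6  11.6]
54 56 63 x [-12.  -11.1   8.5] y [-11.9  -9.5  12. ]
56 60 94 x [-12.1 -10.9  -6.2] y [-11.7  -9.2  11.9]
-102 -95 9 x [-30.5 -30.3 -29.7] y [-3.7  1.1  4.2]
-95 -80 47 x [-30.7 -30.4 -29.4] y [-3.6  0.3  4.5]
-80 -73 27 x [-30.6 -30.3 -29.2] y [-4.2  0.3  4.5]
-73 -60 58 x [-30.7 -30.2 -29.3] y [-4.   0.3  4.6]
-60 -40 612 x [-30.4 -14.3  -1.6] y [-4.7  0.2  5.1]
-40 -18 146 x [-11.6 -10.3  -2. ] y [-10.9   0.8  11.7]
-18 0 459 x [-12.7 -11.9  -0.2] y [-11.4   0.2  11.8]
112.0 8 75.8; 112.5 5 77.8; 113.0 8 76.4; 113.5 3 76.1; 114.0 7 76.8; 114.5 3 77.1; 115.0 9 76.6; 115.5 3 76.7; 116.0 8 76.5; 116.5 5 75.8; 117.0 4 76.6; 117.5 6 76.2; 118.0 8 76.5; 118.5 3 75.5; 119.0 8 76.7; 119.5 7 75.8; 120.0 4 76.4; 120.5 5 77.4; 121.0 19 74.5; 121.5 10 71.1; 122.0 5 71.2; 122.5 6 70.9; 123.0 5 71.6; 123.5 7 70.6; 124.0 5 70.7; 124.5 9 70.8; 125.0 2 72.0; 126.0 1 75.2; 126.5 8 76.2; 127.0 3 76.0; 127.5 6 76.4; 128.0 4 76.3; 128.5 9 76.3; 129.0 4 76.2; 129.5 5 76.6; 130.0 6 76.7; 130.5 6 75.7; 131.0 4 77.3; 131.5 9 75.7; 132.0 2 77.1; 132.5 10 75.9; 133.0 1 75.5; 133.5 10 76.6; 134.0 4 76.0; 134.5 9 75.4; 135.0 39 66.2; 135.5 12 59.8;
```

Call:
{"method": "play_rows", "body": {
  "deltas": [
    [-0.1, -0.375, 0, 0, 0, 0, -1],
    [-0.1, -0.375, 0, 0, 0, 0, -1],
    [-0.1, -0.375, 0, 0, 0, 0, -1],
    [-0.1, -0.37, 0, 0, 0, 0, -1],
    [0, 0, -0.4, 0, 0, 0, -1],
    [0, 0, -0.4, 0, 0, 0, -1],
    [0, 0, -0.15, 0, 0, 0, -1],
    [0, 0, 0, 0, 0, 0, -1]
  ]
}}

```text
time_s: 5.27
eef_pos: [599.1, 30.3, 181.9]
ee_rot: [-0.001, 0.132, 0.991, -0.0]
force: [0.5, 0.3, -2.6]
grip_width: 0.2
```

Call:
{"method": "play_rows", "body": {
  "deltas": [
    [0, 0, 0, 0, 0, 0, -1],
    [0, 0, 0, 0, 0, 0, -1],
    [0, 0, 0, 0, 0, 0, -1]
  ]
}}

```text
time_s: 5.52
eef_pos: [600.2, 30.6, 184.3]
ee_rot: [0.001, 0.132, 0.991, -0.0]
force: [-0.1, -1.1, -1.6]
grip_width: 0.203
```

```bash
python3 - <<'E'
from h import *
s=sensors.sense();print(s["eef_pos"],s["ee_rot"],s["force"],s["wrist_torque"])
an=np.radians(-15.14);ex=np.array([np.cos(an),np.sin(an)]);ey=np.array([-ex[1],ex[0]]);o=np.array([567.5,-87.7])
p=s["eef_pos"][:2]-o;print(p@ex,p@ey)
E
```

```text
[600.2248647   30.55912857 184.29883016] [ 8.50912458e-04  1.32038830e-01  9.91244179e-01 -3.69071534e-05] [-0.11695615 -1.09323099 -1.61627354] [ 0.02658007  0.0191389  -0.01921619]
0.7022634398152782 122.70144696184627
```

Call:
{"method": "play_rows", "body": {
  "deltas": [
    [-0.008, 0.012, -0.1, 0, 0, 0, -1],
    [0, 0, -0.1, 0, 0, 0, -1],
    [0, 0, -0.1, 0, 0, 0, -1],
    [0, 0, 0, 0, 0, 0, -1],
    [0, 0, 0, 0, 0, 0, -1],
    [0, 0, 0, 0, 0, 0, -1]
  ]
}}

```text
time_s: 6.02
eef_pos: [599.6, 31.0, 171.3]
ee_rot: [0.0, 0.132, 0.991, 0.0]
force: [-0.4, 1.1, -2.0]
grip_width: 0.198
```

Call:
{"method": "play_rows", "body": {
  "deltas": [
    [0, 0, -0.05, 0, 0, 0, -1],
    [0, 0, -0.05, 0, 0, 0, -1],
    [0, 0, 0, 0, 0, 0, -1],
    [0, 0, 0, 0, 0, 0, -1]
  ]
}}

```text
time_s: 6.35
eef_pos: [599.5, 31.0, 167.2]
ee_rot: [-0.0, 0.132, 0.991, 0.0]
force: [0.4, -0.4, -1.5]
grip_width: 0.202
```

No touch 3.5 mm below the plain-axle contact height, so the clip is over the groove.

Call:
{"method": "play_rows", "body": {
  "deltas": [
    [0, 0, -0.05, 0, 0, 0, -1],
    [0, 0, -0.05, 0, 0, 0, -1],
    [0, 0, 0, 0, 0, 0, -1],
    [0, 0, 0, 0, 0, 0, -1]
  ]
}}

```text
time_s: 6.68
eef_pos: [599.5, 31.0, 163.2]
ee_rot: [-0.0, 0.132, 0.991, 0.0]
force: [0.3, -0.5, -2.0]
grip_width: 0.202
```

Call:
{"method": "play_rows", "body": {
  "deltas": [
    [0, 0, -0.05, 0, 0, 0, -1],
    [0, 0, 0, 0, 0, 0, -1],
    [0, 0, 0, 0, 0, 0, -1]
  ]
}}

```text
time_s: 6.93
eef_pos: [599.6, 31.0, 161.3]
ee_rot: [0.0, 0.132, 0.991, -0.0]
force: [0.5, -0.3, -1.7]
grip_width: 0.203
```

Call:
{"method": "play_rows", "body": {
  "deltas": [
    [0, 0, -0.05, 0, 0, 0, -1],
    [0, 0, 0, 0, 0, 0, -1],
    [0, 0, 0, 0, 0, 0, -1]
  ]
}}

```text
time_s: 7.18
eef_pos: [599.8, 31.0, 159.9]
ee_rot: [0.001, 0.132, 0.991, 0.0]
force: [0.3, 0.8, 3.8]
grip_width: 0.197
```

Call:
{"method": "play_rows", "body": {
  "deltas": [
    [0, 0, -0.03, 0, 0, 0, -1],
    [0, 0, -0.03, 0, 0, 0, -1],
    [0, 0, 0, 0, 0, 0, -1]
  ]
}}

```text
time_s: 7.43
eef_pos: [599.9, 31.0, 157.6]
ee_rot: [0.001, 0.132, 0.991, 0.0]
force: [-0.3, -0.3, 5.9]
grip_width: 0.196
```

Call:
{"method": "play_rows", "body": {
  "deltas": [
    [0, 0, -0.03, 0, 0, 0, -1],
    [0, 0, -0.03, 0, 0, 0, -1],
    [0, 0, 0, 0, 0, 0, -1]
  ]
}}

```text
time_s: 7.68
eef_pos: [598.8, 31.2, 153.2]
ee_rot: [-0.001, 0.132, 0.991, 0.0]
force: [-0.8, 0.1, -2.4]
grip_width: 0.202
```

The force peaked and dropped, so the clip probably snapped in. I'll confirm it is home with a gentle press.

Call:
{"method": "play_rows", "body": {
  "deltas": [
    [0, 0, -0.03, 0, 0, 0, -1],
    [0, 0, -0.03, 0, 0, 0, -1],
    [0, 0, 0, 0, 0, 0, -1]
  ]
}}

```text
time_s: 7.93
eef_pos: [599.6, 31.1, 152.0]
ee_rot: [0.0, 0.132, 0.991, 0.0]
force: [-0.2, -0.1, -0.1]
grip_width: 0.2
```

Call:
{"method": "play_rows", "body": {
  "deltas": [
    [0, 0, -0.03, 0, 0, 0, -1],
    [0, 0, 0, 0, 0, 0, -1],
    [0, 0, 0, 0, 0, 0, -1]
  ]
}}

```text
time_s: 8.18
eef_pos: [599.8, 31.0, 151.4]
ee_rot: [0.001, 0.132, 0.991, 0.0]
force: [-1.0, 0.1, 5.6]
grip_width: 0.203
```

Call:
{"method": "play_rows", "body": {
  "deltas": [
    [0, 0, -0.03, 0, 0, 0, -1],
    [0, 0, 0, 0, 0, 0, -1],
    [0, 0, 0, 0, 0, 0, -1]
  ]
}}

```text
time_s: 8.43
eef_pos: [600.1, 31.0, 150.9]
ee_rot: [0.001, 0.132, 0.991, 0.0]
force: [-1.0, 0.5, 8.2]
grip_width: 0.2
```

Call:
{"method": "play_rows", "body": {
  "deltas": [
    [0, 0, -0.03, 0, 0, 0, -1],
    [0, 0, 0, 0, 0, 0, -1],
    [0, 0, 0, 0, 0, 0, -1]
  ]
}}

```text
time_s: 8.68
eef_pos: [600.3, 31.0, 150.4]
ee_rot: [0.002, 0.132, 0.991, 0.0]
force: [-1.8, 1.0, 12.5]
grip_width: 0.201
```

Call:
{"method": "play_rows", "body": {
  "deltas": [
    [0, 0, -0.03, 0, 0, 0, -1],
    [0, 0, 0, 0, 0, 0, -1],
    [0, 0, 0, 0, 0, 0, -1]
  ]
}}

```text
time_s: 8.93
eef_pos: [600.5, 31.1, 149.9]
ee_rot: [0.002, 0.132, 0.991, 0.0]
force: [-2.5, 2.1, 16.5]
grip_width: 0.201
```

```bash
python3 - <<'E'
from h import *
s=sensors.sense();print(s["eef_pos"],s["force"],s["wrist_torque"])
c=capture("side");save(c,"d3",(270,140,370,240),6)
E
```

```text
[600.54684693  31.07872996 149.86285998] [-2.48846315  2.09431349 16.45664772] [ 0.2515688   0.5748231  -0.04958853]
```

View pics/d3.png

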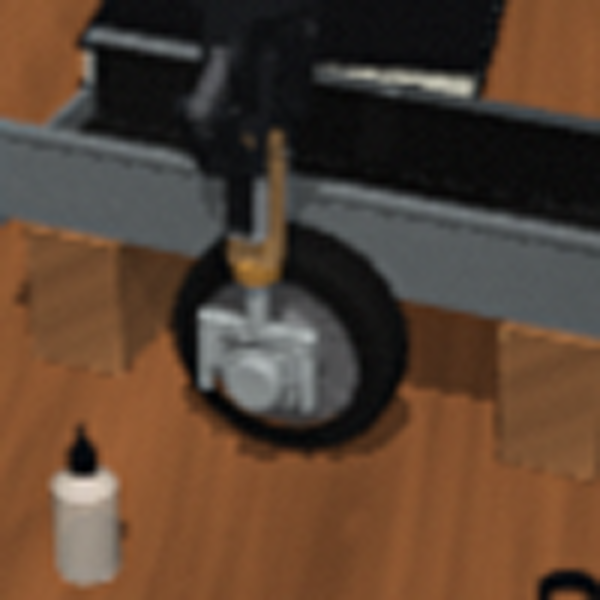

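The fork straddles the axle (crop (250,370)) with the clip hidden behind its mouth, and the push shows a steady stiff rise. One more small press, then draw off straight up and inspect.

Call:
{"method": "play_rows", "body": {
  "deltas": [
    [0, 0, -0.03, 0, 0, 0, -1],
    [0, 0, 0, 0, 0, 0, -1],
    [0, 0, 0, 0, 0, 0, -1]
  ]
}}

```text
time_s: 9.23
eef_pos: [600.8, 31.0, 149.4]
ee_rot: [0.003, 0.132, 0.991, 0.0]
force: [-3.0, 0.8, 21.0]
grip_width: 0.201
```

Call:
{"method": "play_rows", "body": {
  "deltas": [
    [0, 0, 0.1, 0, 0, 0, -1],
    [0, 0, 0.05, 0, 0, 0, -1],
    [0, 0, 0.05, 0, 0, 0, -1],
    [0, 0, 0.05, 0, 0, 0, -1],
    [0, 0, 0.05, 0, 0, 0, -1],
    [0, 0, 0, 0, 0, 0, -1]
  ]
}}

```text
time_s: 9.73
eef_pos: [599.6, 31.0, 158.1]
ee_rot: [-0.0, 0.132, 0.991, -0.0]
force: [-0.2, 0.2, -0.9]
grip_width: 0.199
```

Call:
{"method": "play_rows", "body": {
  "deltas": [
    [0, 0, 0.1, 0, 0, 0, -1],
    [0, 0, 0.2, 0, 0, 0, -1],
    [0, 0, 0.3, 0, 0, 0, -1],
    [0, 0, 0.4, 0, 0, 0, -1],
    [0, 0, 0.4, 0, 0, 0, -1],
    [0, 0, 0.2, 0, 0, 0, -1]
  ]
}}

```text
time_s: 10.23
eef_pos: [600.1, 31.0, 224.8]
ee_rot: [0.002, 0.132, 0.991, -0.0]
force: [0.2, -0.9, -2.1]
grip_width: 0.2
```

Call:
{"method": "play_rows", "body": {
  "deltas": [
    [0.1, 0.375, 0, 0, 0, 0, -1],
    [0.1, 0.375, 0, 0, 0, 0, -1],
    [0.1, 0.375, 0, 0, 0, 0, -1],
    [0.1, 0.375, 0, 0, 0, 0, -1],
    [0, 0, 0, 0, 0, 0, -1],
    [0, 0, 0, 0, 0, 0, -1],
    [0, 0, 0, 0, 0, 0, -1],
    [0, 0, 0, 0, 0, 0, -1]
  ]
}}

```text
time_s: 10.9
eef_pos: [615.5, 90.4, 222.1]
ee_rot: [-0.0, 0.133, 0.991, -0.0]
force: [0.0, -0.3, -2.0]
grip_width: 0.204
```

```bash
python3 - <<'E'
from h import *
s=sensors.sense();print(s["eef_pos"],s["ee_rot"],s["force"],s["wrist_torque"])
c=capture("wrist");w=pts(c);np.savez("c3.npz",w=w,i=c["pixels"])
c2=capture("side")
A=cv2.resize(c["pixels"][130:250,170:340,::-1],(800,565)); B=cv2.resize(c2["pixels"][175:225,285:355,::-1],(800,571))
cv2.imwrite("pics/w3.png",cv2.resize(np.vstack([A,B]),(424,600)))
an=np.radians(-15.14);ex=np.array([np.cos(an),np.sin(an)]);ey=np.array([-ex[1],ex[0]]);o=np.array([567.5,-87.7])
Q=w.reshape(-1,3);L=np.c_[(Q[:,:2]-o)@ex,(Q[:,:2]-o)@ey,Q[:,2]];L[np.isnan(L)]=-999
for y in np.arange(117,132,1):
    k=L[(np.abs(L[:,1]-y)<.5)&(np.abs(L[:,0])<30)&(L[:,2]>55)&(L[:,2]<110)]
    if len(k): print(y,len(k),"ztop",np.percentile(k[:,2],[90,100]).round(1),"x",k[:,0].min().round(1),k[:,0].max().round(1))
E
```

```text
[615.4700385   90.38141351 222.11185691] [-5.37136512e-05  1.32506004e-01  9.91182195e-01 -1.09984019e-04] [ 0.00686133 -0.26863844 -1.96121506] [-0.02505187 -0.03643097 -0.00695218]
117 27 ztop [76.9 77.5] x -14.4 13.5
118 30 ztop [76.7 77.5] x -14.3 11.7
119 31 ztop [76.9 78.4] x -14.1 13.2
120 27 ztop [76.8 77.4] x -13.7 13.3
121 12 ztop [77.1 77.3] x -10.1 8.7
122 8 ztop [81.5 81.8] x -21.6 14.1
123 48 ztop [82.5 83.5] x -22.0 16.3
124 54 ztop [81.7 83.9] x -22.1 16.6
125 114 ztop [81.5 83.2] x -21.9 19.9
126 9 ztop [77.1 77.3] x -16.8 14.1
127 25 ztop [76.9 77.8] x -14.2 11.9
128 33 ztop [76.9 77.4] x -14.1 13.7
129 26 ztop [76.6 77.2] x -14.1 14.0
130 35 ztop [76.7 78.4] x -13.9 13.8
131 28 ztop [76.8 77.7] x -13.9 13.9
```

View pics/w3.png

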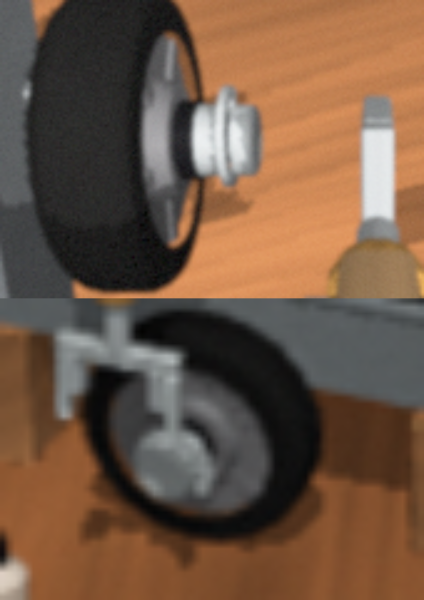

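Clip home: its back is at z ≈ 83.5 (62.5 + 21), it sits in the groove at y ≈ 124, and the fork mouth is empty. Returning to the stand.

Call:
{"method": "play_rows", "body": {
  "deltas": [
    [-0.1, 0.4, 0, 0, 0, -0.15, -1],
    [-0.2, 0.8, 0, 0, 0, -0.15, -1],
    [-0.2, 0.8, 0, 0, 0, -0.15, -1],
    [-0.2, 0.8, 0, 0, 0, -0.15, -1],
    [-0.2, 0.8, 0, 0, 0, -0.15, -1],
    [-0.2, 0.8, 0, 0, 0, -0.15, -1],
    [-0.2, 0.8, 0, 0, 0, -0.15, -1],
    [-0.14, 0.53, 0, 0, 0, -0.15, -1]
  ]
}}

```text
time_s: 11.67
eef_pos: [556.9, 322.5, 222.2]
ee_rot: [-0.0, 0.194, 0.981, 0.0]
force: [-0.1, 0.2, -1.9]
grip_width: 0.203
```

Call:
{"method": "play_rows", "body": {
  "deltas": [
    [0, 0, -0.2, 0, 0, 0, -1],
    [0, 0, -0.2, 0, 0, 0, -1],
    [0, 0, -0.2, 0, 0, 0, -1],
    [0, 0, 0, 0, 0, 0, -1],
    [0, 0, 0, 0, 0, 0, -1],
    [0, 0, 0, 0, 0, 0, -1],
    [0, 0, 0, 0, 0, 0, -1],
    [0, 0, 0, 0, 0, 0, -1]
  ]
}}

```text
time_s: 12.33
eef_pos: [558.2, 320.0, 198.5]
ee_rot: [0.0, 0.194, 0.981, 0.0]
force: [-0.4, -0.1, -2.5]
grip_width: 0.2
```

```bash
python3 - <<'E'
from h import *
an=np.radians(-15.14);e1=np.array([np.cos(an),np.sin(an)]);e2=np.array([-e1[1],e1[0]])
def fork(w,tcp,ex,ey):
    Q=w.reshape(-1,3)-tcp;D=np.c_[Q[:,:2]@ex,Q[:,:2]@ey,Q[:,2]];D[np.isnan(D)]=-999
    n=(np.abs(D[:,1])<6)&(np.abs(D[:,0])<40)
    for lo,hi in((-104,-80),(-80,-58),(-55,-35)):
        k=D[n&(D[:,2]>lo)&(D[:,2]<hi)]; k=k[k[:,0]<-26] if hi<-57 else k
        if len(k)>3: print(lo,len(k),np.median(k,0).round(2))
    k=D[(D[:,0]<-26)&(np.abs(D[:,0])<40)&(np.abs(D[:,1])<6)]; print("top",np.percentile(k[k[:,2]>-70][:,2],98))
fork(np.load("c2.npz")["w"],np.array([615.647,91.176,221.26]),e1,e2)
fork(np.load("c3.npz")["w"],np.array([615.47,90.38,222.11]),e1,e2)
s=sensors.sense();t=s["eef_pos"];print(t,s["ee_rot"],s["force"])
c=capture("wrist");w=pts(c);np.savez("c4.npz",w=w,i=c["pixels"]);save(c,"w4")
an=np.radians(-22.4);e1=np.array([np.cos(an),np.sin(an)]);e2=np.array([-e1[1],e1[0]])
fork(w,t,e1,e2)
Q=w.reshape(-1,3);k=Q[(np.linalg.norm(Q[:,:2]-[558,318.7],axis=1)<140)&(Q[:,2]>5)&(Q[:,2]<14)]
print(cv2.minAreaRect(k[:,:2].astype(np.float32)))
E
```

```text
-104 56 [-30.4    0.27 -88.13]
-80 95 [-30.21   0.27 -68.16]
-55 132 [ -4.76   0.22 -48.14]
top -55.00535526928836
-104 55 [-30.44   0.43 -88.64]
-80 91 [-30.34   0.44 -68.51]
-55 130 [ -4.71   0.35 -48.41]
top -55.69162528021929
[558.19511606 319.96508958 198.5363232 ] [3.22644752e-04 1.94374831e-01 9.80927258e-01 1.90516101e-04] [-0.41989442 -0.0993071  -2.50038454]
-104 54 [-30.62   0.57 -88.66]
-80 93 [-30.57   0.56 -68.35]
-55 122 [ -5.01   0.5  -48.46]
top -55.38459031904413
((557.9934692382812, 319.4801025390625), (90.14017486572266, 189.32093811035156), 67.33479309082031)
```

View pics/w4.png

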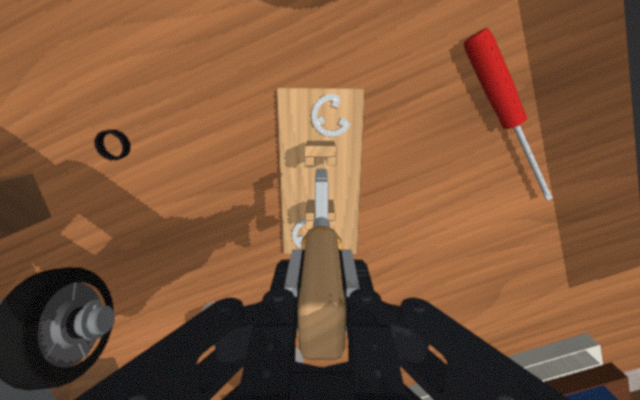

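The fork sits unchanged in the hand and is lined up over the channels (321,155) and (319,210). Descending gently by feel.

Call:
{"method": "play_rows", "body": {
  "deltas": [
    [-0.01, -0.012, -0.3, 0, 0, 0, -1],
    [0, 0, -0.3, 0, 0, 0, -1],
    [0, 0, -0.3, 0, 0, 0, -1],
    [0, 0, 0, 0, 0, 0, -1],
    [0, 0, 0, 0, 0, 0, -1],
    [0, 0, 0, 0, 0, 0, -1]
  ]
}}

```text
time_s: 12.88
eef_pos: [557.9, 319.9, 163.1]
ee_rot: [0.001, 0.194, 0.981, 0.0]
force: [0.2, -0.6, -1.2]
grip_width: 0.199
```

Call:
{"method": "play_rows", "body": {
  "deltas": [
    [0, 0, -0.07, 0, 0, 0, -1],
    [0, 0, -0.07, 0, 0, 0, -1],
    [0, 0, -0.07, 0, 0, 0, -1],
    [0, 0, 0, 0, 0, 0, -1],
    [0, 0, 0, 0, 0, 0, -1]
  ]
}}

```text
time_s: 13.3
eef_pos: [557.4, 319.7, 153.5]
ee_rot: [-0.0, 0.194, 0.981, -0.0]
force: [-0.1, -0.4, -1.0]
grip_width: 0.201
```

Call:
{"method": "play_rows", "body": {
  "deltas": [
    [0, 0, -0.07, 0, 0, 0, -1],
    [0, 0, -0.07, 0, 0, 0, -1],
    [0, 0, -0.07, 0, 0, 0, -1],
    [0, 0, 0, 0, 0, 0, -1],
    [0, 0, 0, 0, 0, 0, -1]
  ]
}}

```text
time_s: 13.72
eef_pos: [557.4, 319.7, 145.0]
ee_rot: [-0.0, 0.194, 0.981, -0.0]
force: [0.6, 0.5, -1.1]
grip_width: 0.201
```

Call:
{"method": "play_rows", "body": {
  "deltas": [
    [0, 0, -0.15, 0, 0, 0, -1],
    [0, 0, -0.15, 0, 0, 0, -1],
    [0, 0, -0.15, 0, 0, 0, -1],
    [0, 0, 0, 0, 0, 0, -1],
    [0, 0, 0, 0, 0, 0, -1]
  ]
}}

```text
time_s: 14.13
eef_pos: [557.3, 319.7, 126.7]
ee_rot: [-0.0, 0.194, 0.981, -0.0]
force: [0.7, -0.1, -2.5]
grip_width: 0.201
```

In the channels with no resistance.

Call:
{"method": "play_rows", "body": {
  "deltas": [
    [0, 0, -0.13, 0, 0, 0, -1],
    [0, 0, -0.13, 0, 0, 0, -1],
    [0, 0, -0.1, 0, 0, 0, -1],
    [0, 0, 0, 0, 0, 0, -1],
    [0, 0, 0, 0, 0, 0, -1]
  ]
}}

```text
time_s: 14.55
eef_pos: [557.4, 319.7, 112.6]
ee_rot: [-0.0, 0.194, 0.981, -0.0]
force: [-0.5, -0.4, -2.4]
grip_width: 0.201
```

Call:
{"method": "play_rows", "body": {
  "deltas": [
    [0, 0, -0.04, 0, 0, 0, -1],
    [0, 0, 0, 0, 0, 0, -1],
    [0, 0, 0, 0, 0, 0, -1]
  ]
}}

```text
time_s: 14.8
eef_pos: [557.6, 319.8, 111.4]
ee_rot: [0.0, 0.194, 0.981, 0.0]
force: [0.4, 0.7, -0.8]
grip_width: 0.2
```

Call:
{"method": "play_rows", "body": {
  "deltas": [
    [0, 0, -0.03, 0, 0, 0, -1],
    [0, 0, 0, 0, 0, 0, -1],
    [0, 0, 0, 0, 0, 0, -1]
  ]
}}

```text
time_s: 15.05
eef_pos: [557.5, 319.7, 110.1]
ee_rot: [-0.0, 0.194, 0.981, -0.0]
force: [0.8, 0.0, -1.9]
grip_width: 0.206
```

Call:
{"method": "play_rows", "body": {
  "deltas": [
    [0, 0, -0.02, 0, 0, 0, -1],
    [0, 0, 0, 0, 0, 0, -1],
    [0, 0, 0, 0, 0, 0, -1]
  ]
}}

```text
time_s: 15.3
eef_pos: [557.7, 319.8, 109.7]
ee_rot: [0.0, 0.194, 0.981, 0.0]
force: [-0.4, -0.4, 2.7]
grip_width: 0.202
```

Seated at the same height as at pick-up, with contact felt. Opening and withdrawing straight up.

Call:
{"method": "play_rows", "body": {
  "deltas": [
    [0, 0, 0, 0, 0, 0, 0],
    [0, 0, 0, 0, 0, 0, 1],
    [0, 0, 0, 0, 0, 0, 1],
    [0, 0, 0, 0, 0, 0, 1],
    [0, 0, 0, 0, 0, 0, 1],
    [0, 0, 0, 0, 0, 0, 1],
    [0, 0, 0, 0, 0, 0, 1],
    [0, 0, 0, 0, 0, 0, 1]
  ]
}}

```text
time_s: 15.97
eef_pos: [557.5, 319.7, 109.3]
ee_rot: [0.0, 0.194, 0.981, -0.0]
force: [1.0, 0.5, 0.5]
grip_width: 0.999
```

Call:
{"method": "play_rows", "body": {
  "deltas": [
    [0, 0, 0.2, 0, 0, 0, 1],
    [0, 0, 0.4, 0, 0, 0, 1],
    [0, 0, 0.7, 0, 0, 0, 1],
    [0, 0, 0.8, 0, 0, 0, 1],
    [0, 0, 0.8, 0, 0, 0, 1],
    [0, 0, 0.5, 0, 0, 0, 1],
    [0, 0, 0.2, 0, 0, 0, 1],
    [0, 0, 0, 0, 0, 0, 1]
  ]
}}

```text
time_s: 16.63
eef_pos: [557.9, 319.9, 255.4]
ee_rot: [0.002, 0.194, 0.981, 0.001]
force: [0.5, 0.4, -0.1]
grip_width: 1.0
```

Call:
{"method": "play_rows", "body": {
  "deltas": [
    [0, 0, 0, 0, 0, 0, 1],
    [0, 0, 0, 0, 0, 0, 1],
    [0, 0, 0, 0, 0, 0, 1],
    [0, 0, 0, 0, 0, 0, 1]
  ]
}}

```text
time_s: 16.97
eef_pos: [557.3, 319.6, 252.0]
ee_rot: [-0.001, 0.194, 0.981, -0.001]
force: [0.5, 0.1, 0.7]
grip_width: 1.0
```

```bash
python3 - <<'E'
from h import *
s=sensors.sense();print(s["time_s"],s["eef_pos"],s["force"],s["grip_width"])
c=capture("wrist");w=pts(c)
Q=w.reshape(-1,3)
for lo,hi in((5,14),(157,172)):
    k=Q[(np.linalg.norm(Q[:,:2]-[558,318.7],axis=1)<140)&(Q[:,2]>lo)&(Q[:,2]<hi)];print(np.median(k[:,2]),cv2.minAreaRect(k[:,:2].astype(np.float32)))
c=capture("side");save(c,"d5",(210,130,400,370),2.4)
E
```

```text
16.9667 [557.26271227 319.64426591 252.04494364] [0.50673664 0.05503807 0.7172492 ] 1.0002144471568999
9.72795776436277 ((558.5521240234375, 319.46136474609375), (90.17560577392578, 189.73495483398438), 67.27051544189453)
161.17395897990258 ((557.6539306640625, 320.40093994140625), (17.470733642578125, 25.254257202148438), 66.82878875732422)
```

View pics/d5.png

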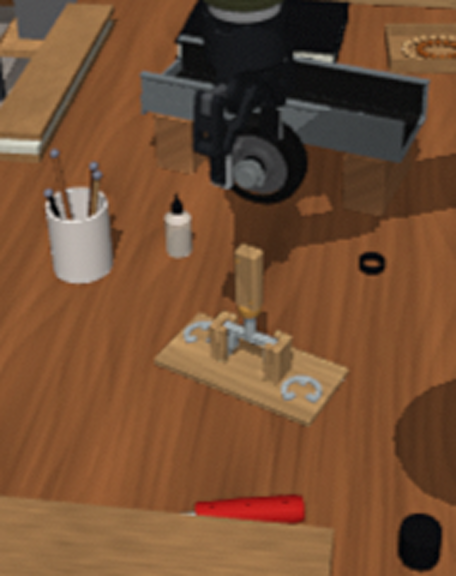

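The fork stands upright in its stand at (248,300), the spare clips and bystanders are in place, and the gripper is clear.

```bash
python3 -c "
from rig import order; print(order.finish_job())"
```

```text
the job is handed in; nothing more can be done
None
```

The clip is on the axle groove and the fork is back in its stand. I handed the job in at about 17 s; no verdict was reported.

- **Finding the groove:** I saw it from the wrist camera and confirmed it by feel. There was no touch at the height where the clip would ride on plain axle.
- **Pressing the clip:** The push rose to about 8 N, then dropped as the clip snapped in. The last press read 21 N at the wrist (about 23 N with the fork's weight taken out), under the 40 N limit.
- **Clip check:** After I drew the fork off, the wrist cloud put the clip's back at z ≈ 83.5 mm (home is 62.5 + 21). It sat in the groove about 124 mm out from the dolly's middle.
- **Fork check:** It met the plate at the pick-up height. The handle top is at 161 mm, as before, and within about 1.3 mm of the stand's centre. It looks upright.
- **Rest of the bench:** The bystanders near the work look unmoved in the last side view. The book and bead tray were only partly in frame, and the arm never went near them.

Two readings were a little off:
- **First touch:** It came about 3 mm lower than I predicted.
- **Final press:** It felt softer than a hard stop, probably from give in the arm and grip. I relied on the camera measurement of the clip to settle that it was home.

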